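# Unlatch and open the goldsmith's strongbox

### The arm

A 6-joint arm with a two-finger parallel gripper is mounted at the origin on the work surface. World frame = base frame: x ahead of the robot, y to its left, z up, the work surface at z = 0. Lengths are in m, angles in degrees, forces in N, time in s.
With the tool pointing down it reaches from about 0.4 to 0.825 m from the base axis. Payload 7 kg.
Tool frame: the origin (TCP) lies midway between the tips of the shut fingers; the grasp point (between the pads) lies 19 mm behind it (ctrl.hold_point_z is the distance from the TCP to the grasp point, in m); z points along the fingers, y is the line along which they close (so a half turn about z gives the same grasp; the last joint's range is limited). The gripper opens to 88 mm and grips with 3 to 60 N. Pads are 19 mm wide; open, the fingers measure 130 mm over their backs; the gripper's body (78 mm by 193 mm) begins 47 mm behind the grasp point.
Start: joints at [-51.045, 20.546, 0.682, 0, -70.136, -16.507], TCP at [0.258, -0.624, 0.227] pointing down, gripper open.
Joint ranges: [-176.03, 176.03], [-82.01, 121.73], [-58.28, 71.71], [-173.87, 95.51], [-174.79, -0.11], [-173.66, 173.66]. Speed limits (degrees/s): [136.94, 136.94, 172.46, 180, 180, 180].

### API

Orientations are given as [roll, pitch, yaw] about the fixed x, y, z axes, in that order (R = Rz(yaw) Ry(pitch) Rx(roll)).
In Python, from plant import ctrl gives the robot as it stands.
- The arm moves only by the tool apply_moves, never from a script. Its argument "deltas" is a list of rows, each an object with "fingers": the finger opening in mm, from 0 to 87.6; "delta_pos": the shift along the tool's x, y, z in mm, a list of three; "angular": the turn, a rotation vector about the tool's x, y, z in degrees, a list of three. A call has 1 to 10 rows; each row is the pose to reach, as a shift and turn from the pose commanded when the call began, along the tool's axes at that moment; what a row does not reach only later rows make up. A row lasts 1/10 s, in which the tool goes at most 50 mm and 8.59 degrees, less where a joint would pass 70% of its speed; a pose out of reach is approached as far as the arm can. A call with a gripper value outside its range is refused whole. The fingers move at their own pace and stop on an object; the grip force is fixed at half the most. Time passes only in rows, so rows that repeat a pose let the fingers close. It gives the time, the measured TCP pose, the force, the opening and the grip force at its end, in the units of the state.
- ctrl.get_obs(): the state, without advancing time (a new reading comes with each control period).
- ctrl.snapshot(name): name is "side" or "top" or "wrist"; returns the picture (480x640x3 uint8, red, green, blue); there is no depth.
- ctrl.camera_params(name): a dict with "fx", "fy", "cx", "cy" (pixels), "cam_to_world" (4x4, takes a point from camera to world coordinates); the wrist camera has in their place "mount" (4x4, takes a point from camera to tool coordinates, whose origin is the TCP and whose axes are the flange's). Camera axes: x right, y up, looking along -z (the intrinsics and any distortion apply to the point x, -y, -z); pixel columns grow to the right and rows downward; lengths in m; the calibration is good to about 2 mm. A picture is of the moment at which its call begins: read the wrist's pose just before it. camera_params takes no time and is no camera call.
- ctrl.close_job(): hands the job in; it is judged then, once.
The state is a dict: "clock": time; "joint_pos": joint angles; "qvel": joint speeds; "tau": joint torques, N m; "tool_pos": TCP position; "orientation": TCP orientation; "force": force on the tool from outside, world axes, zero at the start; "moment": the same for the moment, N m; "opening": finger opening in m; "gripper_force": force on a finger pad.
Only numpy, scipy, OpenCV 4.12 (cv2) and the standard library are available. Lean on these libraries where they do the work, as an engineer would, in place of code of your own. Each camera call takes 0.05 s, during which the arm holds its last target. There are 200 camera calls.

### The job

Open the green metal strongbox on the goldsmith's bench. Press its red release button gently, just far enough for the T-handle to pop up out of the lid, turn the popped-up handle counterclockwise (seen from above) until it just meets its end stop without forcing it against the stop, then raise the lid by the handle until its front edge stands about 100 mm above where it was, and let go so that the lid stays up by itself. Leave the other things on the bench where they are.

Things in the scene. Friction and masses are not known exactly. Their poses are not given: they have to be found in the camera images.
- strongbox: fixed green metal box, 300 (x) x 340 (y) x 105 mm high with its lid shut. Origin: centre of its underside, on the bench. Its -x side is the front, where the lid opens; the hinge runs along y, 150 mm from the centre towards +x, 75 mm above the bench.
- lid_hinge (a point): middle of the lid's hinge line; the hinge line is parallel to the box's y axis
- lid_front (a point): middle of the lid's front edge, 305 mm from the hinge line
- lid (a joint): lid angle in rad, 0 shut, grows as the front edge rises, up to 1.3. The lid (30 mm thick, about 0.7 kg in all) is held by a stiff friction hinge: raising it takes about 12 to 16 N at the handle, and it stays where it is left. It cannot open while the latch is engaged.
- handle_axis (a point): point on the lid's flat top (105 mm above the bench when shut) on the T-handle's turning axis, 235 mm in front of the hinge line, in the middle of the lid's width. Moves with the lid, not with the handle; its axes are the box's while the lid is shut.
- handle_bar (a point): centre of the dark steel cross-bar of the T-handle, on the handle's axis. The bar is round, 14 mm thick, 90 mm long, along this point's x axis (turns with the handle); at the start it points front to back. Flush in its 30 x 112 mm slot, its centre is 8 mm under the lid's top and it cannot be gripped or turned; popped up it is 22 mm above the lid's top, on a 13 mm stem.
- handle_pop (a joint): how far the handle has risen, m: 0 flush, 0.030 popped up. A spring of 4 to 7 N pushes it up as soon as the button releases it; it then stays up even when the button is let go.
- handle_turn (a joint): turn of the handle, rad: 0 latched, grows counterclockwise seen from above. It turns (friction about 0.12 N m) only while popped up. An end stop inside the box ends the turn somewhere between 1.05 and 1.45 rad, different on each box; the latch lets go of the lid only in about the last 0.1 rad before the stop.
- button_axis (a point): point on the lid's flat top, on the axis of the red round release button (28 mm wide), 80 mm behind the handle's axis towards the hinge and in the middle of the width. Turns with the lid.
- button_bezel: dark ring, 38 mm wide, 1.5 mm high, round the red button; origin on the lid's top, on the button's axis. The button's face stands 9 to 15 mm above the lid's top, different on each box. It is pressed straight down against a spring of 2 to 5 N, releases the handle about 4.5 mm down and meets a hard stop 6.5 mm down. More than 15 N on it would damage it.
- latch_keeper: the latch's keeper inside the box, under the handle, hidden while the lid is shut: it carries the strike and the end stop, which the handle's tongue meets 45 mm from the handle's axis. More than 30 N there (1.3 N m at the handle) bends it. Origin: on the handle's axis, 75 mm above the bench.
- ring_clamp: bystander, loose: wooden ring clamp with a brass band, 130 x 26 x 24 mm; leave it where it is
- hammer: bystander, loose: small hammer, 220 mm long, lying; leave it where it is
- charcoal: bystander, loose: brick-coloured soldering block, 60 x 100 x 28 mm; leave it where it is
- file: bystander, loose: short file with wooden grip, 175 mm long; leave it where it is
- bowl: bystander, loose: green plastic bowl, 120 mm wide, 55 mm high; leave it where it is
- flux_jar: bystander, loose: glass jar with white cap, 60 mm wide, 75 mm high; leave it where it is
- cup: bystander, loose: white ceramic cup, 80 mm wide, 90 mm high; leave it where it is

How it is judged:
By the outcome, as a careful person would: the job done as asked, in the order asked, and still so for the second after the job is handed in, with the robot touching nothing.
It also fails if it takes over 67 s, if anything falls off the work surface, if the arm or the gripper's body presses on something with over 40 N, if the wrist force passes 120 N, or if a joint passes its speed limit or range.

## Working session

There is one attempt and no reset: what is moved stays moved. The work goes in short steps, Python scripts to look and compute and a tool call to move; the robot and the scene stay as the last step left them, time stands still between calls to the robot, and variables do not carry over. Pictures are saved under pics/ and viewed, at most 10 in all, crops included, and the job is handed in when it is done.

Besides the shell and the picture viewer there is one more tool, called after ">>>" as name([rows], argument=value, ...), one row to a line, values as JSON. apply_moves: Moves the arm, as the interface text tells. Its arguments: {"type":"object","properties":{"deltas":{"type":"array"}},"required":["deltas"]}

```bash
mkdir -p pics; ls; python3 - <<'E'
from plant import ctrl
import cv2,json
print(ctrl.get_obs(), ctrl.hold_point_z)
for n in("top","side"):
    cv2.imwrite(f"pics/{n}0.png",ctrl.snapshot(n)[:,:,::-1]); print(n,ctrl.camera_params(n))
print(ctrl.camera_params("wrist"))
E
```

```text
pics
{'clock': 0.0, 'joint_pos': array([-5.10458341e+01,  2.05918723e+01,  6.33927347e-01, -2.21684295e-02,
       -7.01356140e+01, -1.65071947e+01]), 'qvel': array([ 0.06284279, -0.03511188,  0.0440619 ,  0.03720948,  0.01152132,
        0.09459225]), 'tau': array([-1.32376204e-03, -5.82716453e+01,  2.93060696e+01,  6.99703708e+00,
        6.89007895e-03, -1.94962754e-04]), 'tool_pos': array([ 0.25753521, -0.62340606,  0.22561248]), 'orientation': array([ 1.79904375e+02, -6.60558180e-03, -1.57560573e+02]), 'force': array([ 0.37193377,  0.11649397, -0.12563835]), 'moment': array([0.0009579 , 0.01545872, 0.01861724]), 'gripper_force': 0.0, 'opening': 0.08767770119931992} 0.0188
top {'fx': 436.9871270572856, 'fy': 436.9871270572856, 'cx': 317.0229936216222, 'cy': 242.2311332813801, 'cam_to_world': array([[-0.01242871,  0.98741342, -0.1576714 ,  0.40083035],
       [-0.99966408, -0.01585658, -0.02050128, -0.01586523],
       [-0.02274337,  0.15736363,  0.9872788 ,  1.30464137],
       [ 0.        ,  0.        ,  0.        ,  1.        ]])}
side {'fx': 619.4094273290365, 'fy': 619.4094273290365, 'cx': 315.59211443627663, 'cy': 233.79225252980598, 'cam_to_world': array([[ 0.22024021,  0.56793214, -0.793062  , -0.69839716],
       [-0.97539929,  0.13615234, -0.17337466, -0.29401206],
       [ 0.00951221,  0.81173618,  0.58394683,  1.04776626],
       [ 0.        ,  0.        ,  0.        ,  1.        ]])}
{'fx': 334.7559876820808, 'fy': 334.7559876820808, 'cx': 317.7085006247491, 'cy': 237.674044319421, 'mount': array([[-3.98792966e-04,  9.67170544e-01,  2.54127880e-01,
         6.90867336e-02],
       [ 9.99999873e-01,  3.07651532e-04,  3.98387677e-04,
        -5.63901101e-04],
       [ 3.07125995e-04,  2.54128007e-01, -9.67170544e-01,
        -1.58379457e-01],
       [ 0.00000000e+00,  0.00000000e+00,  0.00000000e+00,
         1.00000000e+00]])}
```

View pics/top0.png

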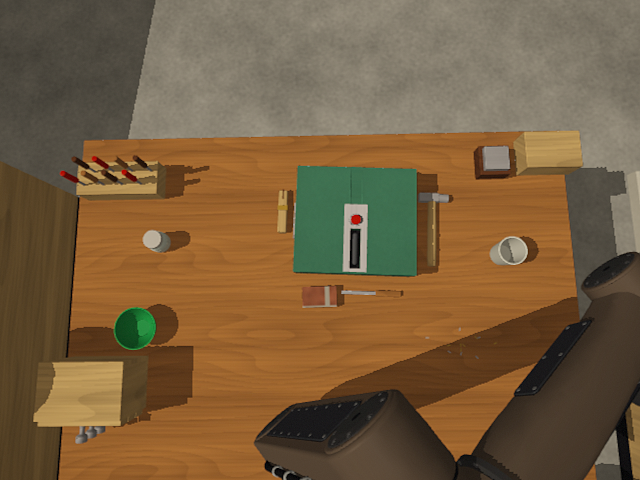

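View pics/side0.png

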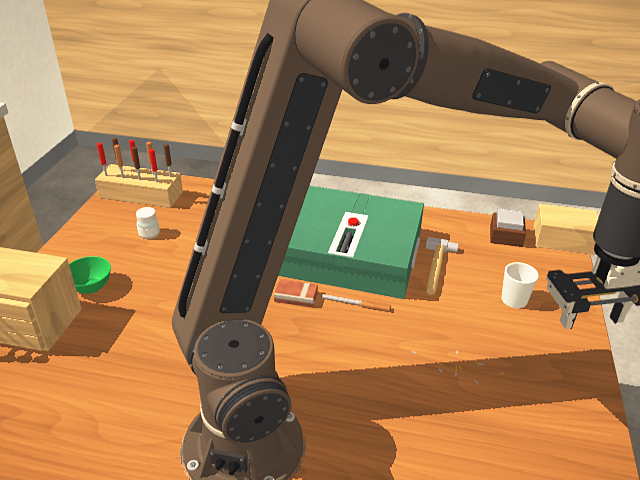

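The top view shows the box with its front towards the robot: red button near (357,219), handle slot near (355,249), lid corners about (297,167), (417,167), (417,275) and (294,273). I'll measure these on the lid plane.

```bash
cat > h.py <<'E'
import numpy as np, cv2
from scipy.spatial.transform import Rotation as R
from plant import ctrl
def cam(name,obs=None):
    p=ctrl.camera_params(name)
    if name=="wrist":
        T=np.eye(4);T[:3,:3]=R.from_euler('xyz',obs['orientation'],degrees=True).as_matrix();T[:3,3]=obs['tool_pos']
        return p,T@p['mount']
    return p,p['cam_to_world']
def ray(p,T,u,v):
    d=T[:3,:3]@np.array([(u-p['cx'])/p['fx'],-(v-p['cy'])/p['fy'],-1.]);return T[:3,3],d
def onz(p,T,u,v,z):
    o,d=ray(p,T,u,v);return o+d*(z-o[2])/d[2]
def proj(p,T,X):
    c=T[:3,:3].T@(np.asarray(X)-T[:3,3]);return np.array([p['cx']+p['fx']*c[0]/-c[2],p['cy']-p['fy']*c[1]/-c[2]])
def red(im):
    i=im.astype(int);m=((i[:,:,0]>150)&(i[:,:,1]<60)&(i[:,:,2]<60)).astype(np.uint8)
    return m
E
python3 - <<'E'
from h import *
p,T=cam("top");im=cv2.imread("pics/top0.png")[:,:,::-1]
m=red(im);m[:200]=0;m[240:]=0;m[:,:340]=0;m[:,380:]=0
v,u=np.nonzero(m);print("red",u.mean(),v.mean(),len(u),onz(p,T,u.mean(),v.mean(),.117))
h=cv2.cvtColor(np.ascontiguousarray(im),cv2.COLOR_RGB2HSV)
g=cv2.inRange(h,(65,80,40),(90,255,255));g[:,:250]=0
n,l,s,c=cv2.connectedComponentsWithStats(g);k=1+s[1:,4].argmax()
q=cv2.findContours((l==k).astype(np.uint8),0,2)[0][0]
q=cv2.approxPolyDP(cv2.convexHull(q),5,True)[:,0];
for a in q:print(a,onz(p,T,*a,.105).round(4))
w=im[:,:,:].min(2)>170;w=w.astype(np.uint8);w[:200]=0;w[275:]=0;w[:,:340]=0;w[:,:370];w[:,372:]=0
v,u=np.nonzero(w);r=cv2.minAreaRect(np.c_[u,v].astype(np.float32));print(r)
for a in cv2.boxPoints(r):print(a,onz(p,T,*a,.105).round(4))
E
```

```text
red 355.54411764705884 219.01470588235293 68 [ 0.65391764 -0.09875621  0.117     ]
[298 166] [0.8143 0.0608 0.105 ]
[415 169] [ 0.7987 -0.272   0.105 ]
[416 274] [ 0.5001 -0.2606  0.105 ]
[294 271] [0.5132 0.0735 0.105 ]
((355.0411682128906, 237.45230102539062), (21.061777114868164, 65.24958038330078), 0.9240452647209167)
[343.98553 269.903  ] [ 0.5142 -0.0641  0.105 ]
[345.03778 204.66193] [ 0.6982 -0.0712  0.105 ]
[366.0968  205.00159] [ 0.6962 -0.1303  0.105 ]
[365.04456 270.24268] [ 0.5124 -0.1219  0.105 ]
```

```bash
cat >> h.py <<'E'
def delta(pos,rpy):
    o=ctrl.get_obs();R0=R.from_euler('xyz',o['orientation'],degrees=True);R1=R.from_euler('xyz',rpy,degrees=True)
    print("delta_pos",(1e3*R0.inv().apply(np.array(pos)-o['tool_pos'])).round(1),"ang",(R0.inv()*R1).as_rotvec(degrees=True).round(2))
E
python3 -c "
from h import *
delta([.654,-.099,.25],[180,0,177.7])"
```

```text
delta_pos [-566.6  333.4  -23.9] ang [ 8.000e-02 -2.000e-02  2.474e+01]
```

>>> apply_moves([
  {"fingers": 0,"delta_pos": [-43,25,-20],"angular": [0,0,2]},
  {"fingers": 0,"delta_pos": [-86,51,-24],"angular": [0,0,4]},
  {"fingers": 0,"delta_pos": [-129,76,-24],"angular": [0,0,6]},
  {"fingers": 0,"delta_pos": [-172,101,-24],"angular": [0,0,8]},
  {"fingers": 0,"delta_pos": [-215,126,-24],"angular": [0,0,10]},
  {"fingers": 0,"delta_pos": [-258,152,-24],"angular": [0,0,12]},
  {"fingers": 0,"delta_pos": [-301,177,-24],"angular": [0,0,14]},
  {"fingers": 0,"delta_pos": [-344,202,-24],"angular": [0,0,16]},
  {"fingers": 0,"delta_pos": [-387,228,-24],"angular": [0,0,18]},
  {"fingers": 0,"delta_pos": [-430,253,-24],"angular": [0,0,20]},
])

```text
clock: 1.1
tool_pos: [0.5575, -0.226, 0.2504]
orientation: [180.0, -0.0, -177.6]
force: [0.9, -0.9, 0.0]
opening: 0.0132
gripper_force: 0.0
```

```bash
python3 -c "
from h import *
delta([.654,-.099,.25],[180,0,177.7]);print(ctrl.get_obs()['joint_pos'])"
```

```text
delta_pos [-101.6  122.9    0.4] ang [ 0.01 -0.01  4.67]
[-3.48256717e+00  1.28743267e+01 -6.88989193e+00 -7.70630374e-03
 -7.02507903e+01 -8.41436229e+01]
```

>>> apply_moves([
  {"fingers": 0,"delta_pos": [-30,36,0],"angular": [0,0,2]},
  {"fingers": 0,"delta_pos": [-60,72,0],"angular": [0,0,3.5]},
  {"fingers": 0,"delta_pos": [-85,102,0],"angular": [0,0,4.7]},
  {"fingers": 0,"delta_pos": [-102,123,0],"angular": [0,0,4.7]},
  {"fingers": 0,"delta_pos": [-102,123,0],"angular": [0,0,4.7]},
  {"fingers": 0,"delta_pos": [-102,123,0],"angular": [0,0,4.7]},
])

```text
clock: 1.7
tool_pos: [0.6533, -0.1002, 0.2497]
orientation: [-180.0, -0.1, 177.8]
force: [-0.0, 0.2, 0.3]
opening: 0.0006
gripper_force: 0.0
```

```bash
python3 - <<'E'
from h import *
o=ctrl.get_obs();im=ctrl.snapshot("wrist");cv2.imwrite("pics/w1.png",im[:,:,::-1]);p,T=cam("wrist",o)
print(o['tool_pos'],o['orientation'],o['joint_pos'],o['force'])
m=red(im);n,l,s,c=cv2.connectedComponentsWithStats(m);k=1+s[1:,4].argmax();print(s[k],c[k],onz(p,T,*c[k],.117))
for z in(.114,.12):print(onz(p,T,*c[k],z))
print('tip',proj(p,T,o['tool_pos']))
E
```

```text
[ 0.65333811 -0.10021694  0.24968303] [-1.79992640e+02 -8.96870774e-02  1.77817948e+02] [ 8.14242424e+00  1.85733277e+01  8.26113188e-01 -9.27021715e-03
 -7.23423396e+01 -1.00321651e+02] [-0.03969929  0.16957381  0.29996569]
[331 235   1   1   1] [331. 235.] [ 0.65881481 -0.08953033  0.117     ]
[ 0.65957709 -0.08943834  0.114     ]
[ 0.65805252 -0.08962231  0.12      ]
tip [319.59763382 289.14513235]
```

View pics/w1.png

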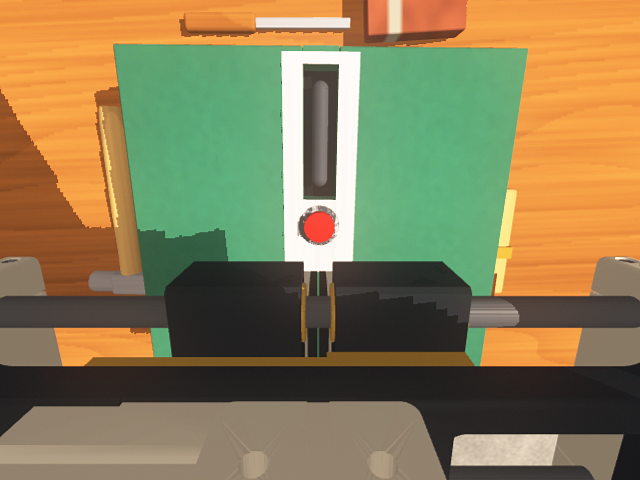

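The wrist view shows the red button at about (319,227), the flush bar spanning rows 80–186 at column 320, and the closed fingertips near (319,290). I'll refine those now.

```bash
python3 - <<'E'
from h import *
o=ctrl.get_obs();p,T=cam("wrist",o)
im=cv2.imread("pics/w1.png").astype(int);b,g,r=im[:,:,0],im[:,:,1],im[:,:,2]
m=((r>180)&(g<90)&(b<90));m[:200]=0;m[260:]=0;m[:,:290]=0;m[:,350:]=0
v,u=np.nonzero(m);c=[u.mean(),v.mean()];d=np.ptp(u)+1;print(c,d,np.ptp(v)+1)
for z in(.114,.117,.12):print(z,onz(p,T,*c,z))
# corners of white plate & lid front on .105
for q in[(281.5,52),(360,53),(114,44),(527,49)]:print(q,onz(p,T,*q,.105).round(4))
for q in[(320.5,80),(320,133),(319.5,186)]:print(q,onz(p,T,*q,.104).round(4))
E
```

```text
[np.float64(318.81843191196697), np.float64(226.7455295735901)] 30 32
0.114 [ 0.65135127 -0.10089049  0.114     ]
0.117 [ 0.65066994 -0.10087225  0.117     ]
0.12 [ 0.64998861 -0.10085402  0.12      ]
(281.5, 52) [ 0.5057 -0.1258  0.105 ]
(360, 53) [ 0.509  -0.0616  0.105 ]
(114, 44) [ 0.4945 -0.2617  0.105 ]
(527, 49) [0.5114 0.0746 0.105 ]
(320.5, 80) [ 0.5279 -0.0947  0.104 ]
(320, 133) [ 0.5702 -0.0967  0.104 ]
(319.5, 186) [ 0.6159 -0.0989  0.104 ]
```

>>> apply_moves([
  {"fingers": 0,"delta_pos": [1.5,0,45],"angular": [0,0,0]},
  {"fingers": 0,"delta_pos": [1.5,0,85],"angular": [0,0,0]},
  {"fingers": 0,"delta_pos": [1.5,0,110],"angular": [0,0,0]},
  {"fingers": 0,"delta_pos": [1.5,0,121],"angular": [0,0,0]},
  {"fingers": 0,"delta_pos": [1.5,0,123],"angular": [0,0,0]},
  {"fingers": 0,"delta_pos": [1.5,0,124],"angular": [0,0,0]},
  {"fingers": 0,"delta_pos": [1.5,0,124],"angular": [0,0,0]},
  {"fingers": 0,"delta_pos": [1.5,0,124],"angular": [0,0,0]},
])

```text
clock: 2.55
tool_pos: [0.6528, -0.1007, 0.1281]
orientation: [180.0, 0.1, 177.8]
force: [0.7, -0.4, 0.8]
opening: 0.0007
gripper_force: 0.0
```

>>> apply_moves([
  {"fingers": 0,"delta_pos": [0,0,1],"angular": [0,0,0]},
  {"fingers": 0,"delta_pos": [0,0,2],"angular": [0,0,0]},
  {"fingers": 0,"delta_pos": [0,0,3],"angular": [0,0,0]},
  {"fingers": 0,"delta_pos": [0,0,3],"angular": [0,0,0]},
])

```text
clock: 2.95
tool_pos: [0.6519, -0.1007, 0.1234]
orientation: [-180.0, -0.0, 177.8]
force: [0.1, 0.1, -0.6]
opening: 0.0003
gripper_force: 0.0
```

>>> apply_moves([
  {"fingers": 0,"delta_pos": [0,0,1],"angular": [0,0,0]},
  {"fingers": 0,"delta_pos": [0,0,1.5],"angular": [0,0,0]},
  {"fingers": 0,"delta_pos": [0,0,1.5],"angular": [0,0,0]},
])

```text
clock: 3.25
tool_pos: [0.6519, -0.1007, 0.1219]
orientation: [-180.0, -0.0, 177.7]
force: [-0.6, -0.0, -0.2]
opening: 0.0005
gripper_force: 0.0
```

>>> apply_moves([
  {"fingers": 0,"delta_pos": [0,0,1],"angular": [0,0,0]},
  {"fingers": 0,"delta_pos": [0,0,1],"angular": [0,0,0]},
  {"fingers": 0,"delta_pos": [0,0,1],"angular": [0,0,0]},
])

```text
clock: 3.55
tool_pos: [0.652, -0.1007, 0.121]
orientation: [-180.0, -0.0, 177.7]
force: [0.0, -0.2, 0.3]
opening: 0.0001
gripper_force: 0.0
```

>>> apply_moves([
  {"fingers": 0,"delta_pos": [0,0,1],"angular": [0,0,0]},
  {"fingers": 0,"delta_pos": [0,0,1],"angular": [0,0,0]},
  {"fingers": 0,"delta_pos": [0,0,1],"angular": [0,0,0]},
])

```text
clock: 3.85
tool_pos: [0.652, -0.1007, 0.12]
orientation: [-180.0, -0.0, 177.7]
force: [0.3, 0.5, 0.2]
opening: 0.0005
gripper_force: 0.0
```

>>> apply_moves([
  {"fingers": 0,"delta_pos": [0,0,1],"angular": [0,0,0]},
  {"fingers": 0,"delta_pos": [0,0,1],"angular": [0,0,0]},
  {"fingers": 0,"delta_pos": [0,0,1],"angular": [0,0,0]},
])

```text
clock: 4.15
tool_pos: [0.652, -0.1008, 0.119]
orientation: [-180.0, -0.0, 177.7]
force: [-0.1, -0.8, -0.2]
opening: 0.0002
gripper_force: 0.0
```

>>> apply_moves([
  {"fingers": 0,"delta_pos": [0,0,1],"angular": [0,0,0]},
  {"fingers": 0,"delta_pos": [0,0,1],"angular": [0,0,0]},
  {"fingers": 0,"delta_pos": [0,0,1],"angular": [0,0,0]},
])

```text
clock: 4.45
tool_pos: [0.652, -0.1007, 0.118]
orientation: [-180.0, -0.0, 177.7]
force: [-0.7, 0.2, 1.1]
opening: 0.0003
gripper_force: 0.0
```

>>> apply_moves([
  {"fingers": 0,"delta_pos": [0,0,1],"angular": [0,0,0]},
  {"fingers": 0,"delta_pos": [0,0,1],"angular": [0,0,0]},
  {"fingers": 0,"delta_pos": [0,0,1],"angular": [0,0,0]},
])

```text
clock: 4.75
tool_pos: [0.652, -0.1007, 0.117]
orientation: [180.0, -0.0, 177.7]
force: [0.2, 0.6, 0.3]
opening: 0.0002
gripper_force: 0.0
```

>>> apply_moves([
  {"fingers": 0,"delta_pos": [0,0,1],"angular": [0,0,0]},
  {"fingers": 0,"delta_pos": [0,0,1],"angular": [0,0,0]},
  {"fingers": 0,"delta_pos": [0,0,1],"angular": [0,0,0]},
])

```text
clock: 5.05
tool_pos: [0.6521, -0.1007, 0.1163]
orientation: [-180.0, 0.0, 177.8]
force: [-0.2, 0.0, 2.5]
opening: 0.0001
gripper_force: 0.9
```

>>> apply_moves([
  {"fingers": 0,"delta_pos": [0,0,1],"angular": [0,0,0]},
  {"fingers": 0,"delta_pos": [0,0,1],"angular": [0,0,0]},
  {"fingers": 0,"delta_pos": [0,0,1],"angular": [0,0,0]},
])

```text
clock: 5.35
tool_pos: [0.6522, -0.1007, 0.1154]
orientation: [-180.0, 0.0, 177.8]
force: [-1.4, -0.4, 4.8]
opening: 0.0001
gripper_force: 2.3
```

>>> apply_moves([
  {"fingers": 0,"delta_pos": [0,0,1],"angular": [0,0,0]},
  {"fingers": 0,"delta_pos": [0,0,1],"angular": [0,0,0]},
  {"fingers": 0,"delta_pos": [0,0,1],"angular": [0,0,0]},
])

```text
clock: 5.65
tool_pos: [0.6521, -0.1007, 0.1144]
orientation: [-180.0, 0.0, 177.8]
force: [-1.4, 0.7, 5.0]
opening: 0.0007
gripper_force: 2.6
```

>>> apply_moves([
  {"fingers": 0,"delta_pos": [0,0,1],"angular": [0,0,0]},
  {"fingers": 0,"delta_pos": [0,0,1],"angular": [0,0,0]},
  {"fingers": 0,"delta_pos": [0,0,1],"angular": [0,0,0]},
])

```text
clock: 5.95
tool_pos: [0.6521, -0.1007, 0.1132]
orientation: [180.0, 0.0, 177.8]
force: [-0.6, 1.0, 4.4]
opening: 0.0004
gripper_force: 1.9
```

```bash
python3 - <<'E'
from h import *
t=ctrl.snapshot("top");t0=cv2.imread("pics/top0.png")[:,:,::-1]
cv2.imwrite("pics/t1.png",t[:,:,::-1]);s=ctrl.snapshot("side");cv2.imwrite("pics/s1.png",s[:,:,::-1])
s0=cv2.imread("pics/side0.png")[:,:,::-1]
f=lambda i:i[225:275,340:375]
print(np.abs(f(t).astype(int)-f(t0)).mean())
w=ctrl.snapshot("wrist");cv2.imwrite("pics/w2.png",w[:,:,::-1])
cv2.imwrite("pics/c1.png",np.hstack([cv2.resize(w[:300,160:480],(480,450)),cv2.resize(s[190:280,300:370],None,fx=4,fy=5)])[:,:,::-1])
E
```

```text
18.31809523809524
```

View pics/c1.png

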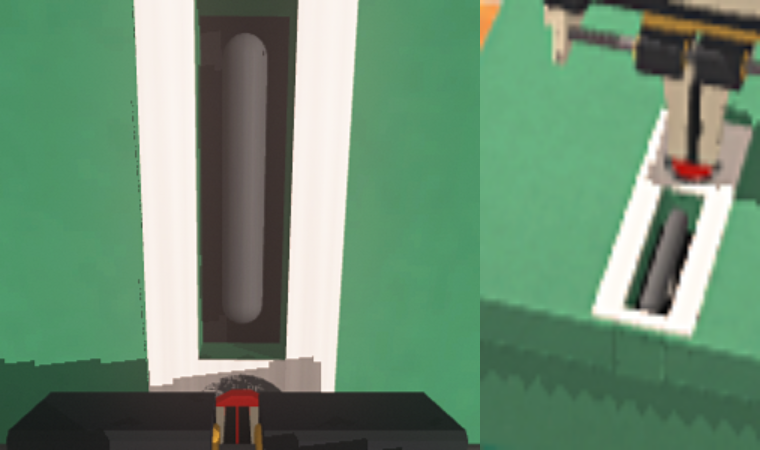

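The bar still lies flush inside its slot, and the fingertips are on the red button. I'll press on in 0.5 mm steps and check the wrist image for change.

>>> apply_moves([
  {"fingers": 0,"delta_pos": [0,0,0.7],"angular": [0,0,0]},
  {"fingers": 0,"delta_pos": [0,0,0.7],"angular": [0,0,0]},
  {"fingers": 0,"delta_pos": [0,0,0.7],"angular": [0,0,0]},
])

```text
clock: 6.4
tool_pos: [0.6521, -0.1007, 0.1122]
orientation: [180.0, 0.0, 177.7]
force: [0.3, 0.1, 2.2]
opening: 0.0006
gripper_force: 1.1
```

```bash
cat > pop.py <<'E'
from h import *
w=ctrl.snapshot("wrist");a=cv2.imread("pics/w2.png")[:,:,::-1]
print(np.abs(w[:250,220:420].astype(int)-a[:250,220:420]).mean())
E
python3 pop.py
```

```text
2.0519333333333334
```

>>> apply_moves([
  {"fingers": 0,"delta_pos": [0,0,0.6],"angular": [0,0,0]},
  {"fingers": 0,"delta_pos": [0,0,0.6],"angular": [0,0,0]},
  {"fingers": 0,"delta_pos": [0,0,0.6],"angular": [0,0,0]},
])

```text
clock: 6.75
tool_pos: [0.6517, -0.1007, 0.1117]
orientation: [-180.0, -0.0, 177.7]
force: [-0.9, 0.6, 3.7]
opening: 0.0006
gripper_force: 1.8
```

```bash
python3 pop.py
```

```text
14.0409
```

Image change jumped to 14: the handle popped. I'll retreat and look at it.

>>> apply_moves([
  {"fingers": 0,"delta_pos": [0,0,-30],"angular": [0,0,0]},
  {"fingers": 0,"delta_pos": [0,0,-75],"angular": [0,0,0]},
  {"fingers": 70,"delta_pos": [25,0,-110],"angular": [0,0,0]},
  {"fingers": 70,"delta_pos": [50,0,-110],"angular": [0,0,0]},
  {"fingers": 70,"delta_pos": [50,0,-110],"angular": [0,0,0]},
  {"fingers": 70,"delta_pos": [50,0,-110],"angular": [0,0,0]},
])

```text
clock: 7.4
tool_pos: [0.6016, -0.0987, 0.2219]
orientation: [180.0, 0.0, 177.7]
force: [0.8, 1.2, 0.2]
opening: 0.0268
gripper_force: 0.0
```

```bash
python3 - <<'E'
from h import *
o=ctrl.get_obs();w=ctrl.snapshot("wrist");cv2.imwrite("pics/w3.png",w[:,:,::-1]);p,T=cam("wrist",o)
print(o['tool_pos'],o['orientation'])
print(proj(p,T,[.572,-.0965,.127]),proj(p,T,[.572,-.0965,.097]), [proj(p,T,[.572+s*.045,-.0965-s*.002,.127]) for s in(-1,1)])
E
```

```text
[ 0.6016321  -0.09866804  0.22186978] [1.79981302e+02 1.22877634e-02 1.77749213e+02]
[320.28531881 202.70669619] [320.02484257 197.27714252] [array([320.69991575, 141.14560576]), array([319.90641348, 258.96814656])]
```

View pics/w3.png

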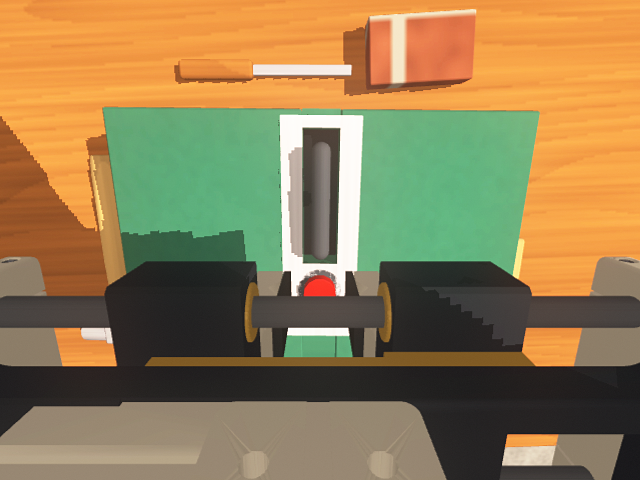

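The handle is up: its bar spans rows 141–260 at column 321 with a shadow beside it, as predicted for the popped-up height. Next I go over it and grip.

>>> apply_moves([
  {"fingers": 50,"delta_pos": [15,1.5,0],"angular": [0,0,-0.3]},
  {"fingers": 50,"delta_pos": [30,1.5,30],"angular": [0,0,-0.3]},
  {"fingers": 50,"delta_pos": [30,1.5,65],"angular": [0,0,-0.3]},
  {"fingers": 50,"delta_pos": [30,1.5,95],"angular": [0,0,-0.3]},
  {"fingers": 50,"delta_pos": [30,1.5,109],"angular": [0,0,-0.3]},
  {"fingers": 50,"delta_pos": [30,1.5,112],"angular": [0,0,-0.3]},
  {"fingers": 50,"delta_pos": [30,1.5,112],"angular": [0,0,-0.3]},
  {"fingers": 50,"delta_pos": [30,1.5,112],"angular": [0,0,-0.3]},
])

```text
clock: 8.25
tool_pos: [0.573, -0.0961, 0.1103]
orientation: [-180.0, 0.0, 178.1]
force: [0.3, -0.1, 0.2]
opening: 0.0497
gripper_force: 0.0
```

>>> apply_moves([
  {"fingers": 20,"delta_pos": [0,0,0],"angular": [0,0,0]},
  {"fingers": 20,"delta_pos": [0,0,0],"angular": [0,0,0]},
  {"fingers": 20,"delta_pos": [0,0,0],"angular": [0,0,0]},
  {"fingers": 16,"delta_pos": [0,0,0],"angular": [0,0,0]},
  {"fingers": 14,"delta_pos": [0,0,0],"angular": [0,0,0]},
  {"fingers": 12,"delta_pos": [0,0,0],"angular": [0,0,0]},
  {"fingers": 8,"delta_pos": [0,0,0],"angular": [0,0,0]},
  {"fingers": 8,"delta_pos": [0,0,0],"angular": [0,0,0]},
])

```text
clock: 9.05
tool_pos: [0.5722, -0.0958, 0.1099]
orientation: [180.0, 0.0, 178.1]
force: [-1.3, 4.1, 1.5]
opening: 0.0129
gripper_force: 30.0
```

```bash
python3 - <<'E'
from h import *
o=ctrl.get_obs();print(o)
E
```

```text
{'clock': 9.05, 'joint_pos': array([ 9.79176090e+00,  1.75507995e+01, -2.02901901e+01, -1.96188699e-02,
       -5.21415619e+01, -1.01727683e+02]), 'qvel': array([ 0.031963  , -0.0132944 , -0.0288019 ,  0.07974395, -0.0288231 ,
       -0.01843293]), 'tau': array([-1.72965478e+00, -4.81892359e+01,  2.38689512e+01,  6.53909281e+00,
       -4.83788215e-03,  6.91417395e-02]), 'tool_pos': array([ 0.57222495, -0.09577598,  0.10989696]), 'orientation': array([1.79981284e+02, 1.39334480e-02, 1.78052038e+02]), 'force': array([-1.34406849,  4.11315878,  1.46608195]), 'moment': array([ 1.21345223,  0.2628418 , -0.07458733]), 'gripper_force': 29.98740681050549, 'opening': 0.012898834088563713}
```

>>> apply_moves([
  {"fingers": 8,"delta_pos": [0,0.5,0],"angular": [0,0,-4]},
  {"fingers": 8,"delta_pos": [0,0.5,0],"angular": [0,0,-8]},
  {"fingers": 8,"delta_pos": [0,0.5,0],"angular": [0,0,-13]},
  {"fingers": 8,"delta_pos": [0,0.5,0],"angular": [0,0,-18]},
  {"fingers": 8,"delta_pos": [0,0.5,0],"angular": [0,0,-23]},
  {"fingers": 8,"delta_pos": [0,0.5,0],"angular": [0,0,-28]},
  {"fingers": 8,"delta_pos": [0,0.5,0],"angular": [0,0,-30]},
  {"fingers": 8,"delta_pos": [0,0.5,0],"angular": [0,0,-30]},
])

```text
clock: 9.85
tool_pos: [0.5723, -0.0958, 0.1099]
orientation: [-180.0, 0.0, -151.9]
force: [-0.0, -0.2, 1.7]
opening: 0.0132
gripper_force: 30.0
```

```bash
cat > s.py <<'E'
from h import *
o=ctrl.get_obs();print({k:np.round(o[k],4) for k in('tool_pos','orientation','force','moment','gripper_force','opening')},'tau6',o['tau'][5].round(3))
E
python3 s.py
```

```text
{'tool_pos': array([ 0.5723, -0.0958,  0.1099]), 'orientation': array([-1.799803e+02,  2.400000e-03, -1.519256e+02]), 'force': array([-0.0052, -0.1725,  1.6856]), 'moment': array([ 0.0862,  0.0947, -0.0491]), 'gripper_force': np.float64(29.9953), 'opening': np.float64(0.0132)} tau6 0.661
```

>>> apply_moves([
  {"fingers": 8,"delta_pos": [0,0,0],"angular": [0,0,-4]},
  {"fingers": 8,"delta_pos": [0,0,0],"angular": [0,0,-9]},
  {"fingers": 8,"delta_pos": [0,0,0],"angular": [0,0,-14]},
  {"fingers": 8,"delta_pos": [0,0,0],"angular": [0,0,-19]},
  {"fingers": 8,"delta_pos": [0,0,0],"angular": [0,0,-24]},
  {"fingers": 8,"delta_pos": [0,0,0],"angular": [0,0,-27]},
  {"fingers": 8,"delta_pos": [0,0,0],"angular": [0,0,-27]},
])

```text
clock: 10.55
tool_pos: [0.5723, -0.0959, 0.1099]
orientation: [-180.0, -0.0, -125.0]
force: [0.1, -1.3, 1.5]
opening: 0.0129
gripper_force: 30.0
```

```bash
python3 s.py; python3 - <<'E'
from h import *
o=ctrl.get_obs();w=ctrl.snapshot("wrist");t=ctrl.snapshot("side")
cv2.imwrite("pics/c4.png",np.hstack([cv2.resize(w,(480,360)),cv2.resize(t[180:300,280:386],(318,360))])[:,:,::-1])
E
```

```text
{'tool_pos': array([ 0.5723, -0.0959,  0.1099]), 'orientation': array([-1.799748e+02, -8.300000e-03, -1.249762e+02]), 'force': array([ 0.0702, -1.3146,  1.4852]), 'moment': array([-0.2848, -0.0154, -0.0157]), 'gripper_force': np.float64(29.9885), 'opening': np.float64(0.0129)} tau6 0.871
```

View pics/c4.png

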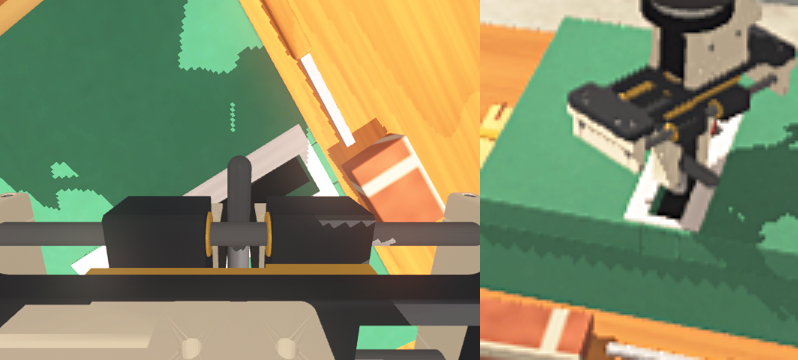

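The bar is still aligned with the fingers and has turned about 57° with them. I'll approach the stop in small steps, watching the moment.

>>> apply_moves([
  {"fingers": 8,"delta_pos": [0,0,0],"angular": [0,0,-1.5]},
  {"fingers": 8,"delta_pos": [0,0,0],"angular": [0,0,-1.5]},
])

```text
clock: 10.85
tool_pos: [0.5723, -0.0958, 0.1099]
orientation: [-180.0, -0.0, -123.4]
force: [0.8, -1.2, 2.5]
opening: 0.0129
gripper_force: 30.0
```

```bash
python3 s.py
```

```text
{'tool_pos': array([ 0.5723, -0.0958,  0.1099]), 'orientation': array([-1.799790e+02, -4.500000e-03, -1.234223e+02]), 'force': array([ 0.8249, -1.1956,  2.5258]), 'moment': array([-0.6731, -0.1837, -0.0519]), 'gripper_force': np.float64(30.002), 'opening': np.float64(0.0129)} tau6 0.368
```

>>> apply_moves([
  {"fingers": 8,"delta_pos": [0,0,0],"angular": [0,0,-1]},
  {"fingers": 8,"delta_pos": [0,0,0],"angular": [0,0,-1.5]},
  {"fingers": 8,"delta_pos": [0,0,0],"angular": [0,0,-1.5]},
])

```text
clock: 11.15
tool_pos: [0.5723, -0.0957, 0.1099]
orientation: [-180.0, -0.0, -121.9]
force: [0.6, -2.7, 2.2]
opening: 0.013
gripper_force: 30.0
```

```bash
python3 s.py
```

```text
{'tool_pos': array([ 0.5723, -0.0957,  0.1099]), 'orientation': array([-1.799808e+02, -1.500000e-03, -1.219306e+02]), 'force': array([ 0.5806, -2.652 ,  2.1899]), 'moment': array([-0.9966, -0.2839, -0.0851]), 'gripper_force': np.float64(30.0062), 'opening': np.float64(0.013)} tau6 0.227
```

>>> apply_moves([
  {"fingers": 8,"delta_pos": [0,0,0],"angular": [0,0,-1]},
  {"fingers": 8,"delta_pos": [0,0,0],"angular": [0,0,-1.5]},
  {"fingers": 8,"delta_pos": [0,0,0],"angular": [0,0,-1.5]},
])

```text
clock: 11.45
tool_pos: [0.5723, -0.0957, 0.1099]
orientation: [-180.0, 0.0, -120.4]
force: [1.6, -3.5, 3.0]
opening: 0.0131
gripper_force: 30.0
```

```bash
python3 s.py
```

```text
{'tool_pos': array([ 0.5723, -0.0957,  0.1099]), 'orientation': array([-1.799828e+02,  1.500000e-03, -1.204215e+02]), 'force': array([ 1.5556, -3.5328,  3.0121]), 'moment': array([-1.1424, -0.3547, -0.1339]), 'gripper_force': np.float64(30.0057), 'opening': np.float64(0.0131)} tau6 0.23
```

>>> apply_moves([
  {"fingers": 8,"delta_pos": [0.2,-0.3,0],"angular": [0,0,-1]},
  {"fingers": 8,"delta_pos": [0.2,-0.3,0],"angular": [0,0,-1.5]},
  {"fingers": 8,"delta_pos": [0.2,-0.3,0],"angular": [0,0,-1.5]},
])

```text
clock: 11.75
tool_pos: [0.5723, -0.0958, 0.1097]
orientation: [180.0, 0.0, -118.9]
force: [0.7, -1.8, 3.0]
opening: 0.013
gripper_force: 30.0
```

```bash
python3 s.py
```

```text
{'tool_pos': array([ 0.5723, -0.0958,  0.1097]), 'orientation': array([ 1.799939e+02,  5.000000e-03, -1.189241e+02]), 'force': array([ 0.7369, -1.7734,  3.048 ]), 'moment': array([-0.6323, -0.2422, -0.0453]), 'gripper_force': np.float64(30.0079), 'opening': np.float64(0.013)} tau6 0.236
```

>>> apply_moves([
  {"fingers": 8,"delta_pos": [0,0,0],"angular": [0,0,-1]},
  {"fingers": 8,"delta_pos": [0,0,0],"angular": [0,0,-1.5]},
  {"fingers": 8,"delta_pos": [0,0,0],"angular": [0,0,-1.5]},
])

```text
clock: 12.05
tool_pos: [0.5723, -0.0958, 0.1098]
orientation: [180.0, 0.0, -117.4]
force: [1.5, -1.6, 2.5]
opening: 0.0128
gripper_force: 30.0
```

```bash
python3 s.py
```

```text
{'tool_pos': array([ 0.5723, -0.0958,  0.1098]), 'orientation': array([ 1.799984e+02,  3.100000e-03, -1.174229e+02]), 'force': array([ 1.4975, -1.559 ,  2.4919]), 'moment': array([-0.4889, -0.2996, -0.0532]), 'gripper_force': np.float64(30.0046), 'opening': np.float64(0.0128)} tau6 0.228
```

>>> apply_moves([
  {"fingers": 8,"delta_pos": [0,0,0],"angular": [0,0,-1]},
  {"fingers": 8,"delta_pos": [0,0,0],"angular": [0,0,-1.5]},
  {"fingers": 8,"delta_pos": [0,0,0],"angular": [0,0,-1.5]},
])

```text
clock: 12.35
tool_pos: [0.5723, -0.0958, 0.1098]
orientation: [-180.0, 0.0, -115.9]
force: [0.0, -0.8, 2.9]
opening: 0.0131
gripper_force: 30.0
```

```bash
python3 s.py
```

```text
{'tool_pos': array([ 0.5723, -0.0958,  0.1098]), 'orientation': array([-1.799975e+02,  5.900000e-03, -1.159227e+02]), 'force': array([ 0.0089, -0.8095,  2.8827]), 'moment': array([-0.422 , -0.295 , -0.0627]), 'gripper_force': np.float64(30.0047), 'opening': np.float64(0.0131)} tau6 0.228
```

>>> apply_moves([
  {"fingers": 8,"delta_pos": [0,0,0],"angular": [0,0,-1]},
  {"fingers": 8,"delta_pos": [0,0,0],"angular": [0,0,-1.5]},
  {"fingers": 8,"delta_pos": [0,0,0],"angular": [0,0,-1.5]},
])

```text
clock: 12.65
tool_pos: [0.5723, -0.0959, 0.1098]
orientation: [-180.0, 0.0, -114.4]
force: [1.1, -0.5, 2.7]
opening: 0.0131
gripper_force: 30.0
```

```bash
python3 s.py
```

```text
{'tool_pos': array([ 0.5723, -0.0959,  0.1098]), 'orientation': array([-1.799976e+02,  2.400000e-03, -1.144221e+02]), 'force': array([ 1.0827, -0.4524,  2.672 ]), 'moment': array([-0.3404, -0.338 , -0.1086]), 'gripper_force': np.float64(30.0046), 'opening': np.float64(0.0131)} tau6 0.228
```

>>> apply_moves([
  {"fingers": 8,"delta_pos": [0,0,0],"angular": [0,0,-1]},
  {"fingers": 8,"delta_pos": [0,0,0],"angular": [0,0,-1.5]},
  {"fingers": 8,"delta_pos": [0,0,0],"angular": [0,0,-1.5]},
])

```text
clock: 12.95
tool_pos: [0.5723, -0.0959, 0.1098]
orientation: [-180.0, 0.0, -112.9]
force: [1.0, -1.2, 2.6]
opening: 0.0131
gripper_force: 30.0
```

```bash
python3 s.py
```

```text
{'tool_pos': array([ 0.5723, -0.0959,  0.1098]), 'orientation': array([-1.799943e+02,  2.700000e-03, -1.129238e+02]), 'force': array([ 0.9645, -1.2207,  2.6039]), 'moment': array([-0.3395, -0.3163, -0.0741]), 'gripper_force': np.float64(30.0046), 'opening': np.float64(0.0131)} tau6 0.228
```

>>> apply_moves([
  {"fingers": 8,"delta_pos": [0,0,0],"angular": [0,0,-1]},
  {"fingers": 8,"delta_pos": [0,0,0],"angular": [0,0,-1.5]},
  {"fingers": 8,"delta_pos": [0,0,0],"angular": [0,0,-1.5]},
])

```text
clock: 13.25
tool_pos: [0.5724, -0.0959, 0.1098]
orientation: [-180.0, 0.0, -111.4]
force: [1.2, -0.5, 3.3]
opening: 0.0133
gripper_force: 30.0
```

```bash
python3 s.py
```

```text
{'tool_pos': array([ 0.5724, -0.0959,  0.1098]), 'orientation': array([-1.799960e+02,  6.000000e-04, -1.114174e+02]), 'force': array([ 1.1982, -0.5167,  3.3095]), 'moment': array([-0.3489, -0.4012, -0.0831]), 'gripper_force': np.float64(30.0046), 'opening': np.float64(0.0133)} tau6 0.228
```

>>> apply_moves([
  {"fingers": 8,"delta_pos": [0,0,0],"angular": [0,0,-1]},
  {"fingers": 8,"delta_pos": [0,0,0],"angular": [0,0,-1.5]},
  {"fingers": 8,"delta_pos": [0,0,0],"angular": [0,0,-1.5]},
])

```text
clock: 13.55
tool_pos: [0.5723, -0.0959, 0.1098]
orientation: [-180.0, 0.0, -109.9]
force: [2.0, -0.9, 2.4]
opening: 0.0128
gripper_force: 30.0
```

```bash
python3 s.py
```

```text
{'tool_pos': array([ 0.5723, -0.0959,  0.1098]), 'orientation': array([-1.799936e+02,  2.100000e-03, -1.099238e+02]), 'force': array([ 1.9641, -0.9256,  2.3834]), 'moment': array([-0.3648, -0.4572, -0.0618]), 'gripper_force': np.float64(30.0047), 'opening': np.float64(0.0128)} tau6 0.228
```

>>> apply_moves([
  {"fingers": 8,"delta_pos": [0,0,0],"angular": [0,0,-1]},
  {"fingers": 8,"delta_pos": [0,0,0],"angular": [0,0,-1.5]},
  {"fingers": 8,"delta_pos": [0,0,0],"angular": [0,0,-1.5]},
])

```text
clock: 13.85
tool_pos: [0.5723, -0.0959, 0.1098]
orientation: [-180.0, 0.0, -108.4]
force: [2.1, -1.0, 3.3]
opening: 0.0133
gripper_force: 30.0
```

```bash
python3 s.py
```

```text
{'tool_pos': array([ 0.5723, -0.0959,  0.1098]), 'orientation': array([-1.799948e+02,  2.000000e-04, -1.084252e+02]), 'force': array([ 2.1333, -0.974 ,  3.2636]), 'moment': array([-0.3647, -0.457 , -0.0761]), 'gripper_force': np.float64(30.0047), 'opening': np.float64(0.0133)} tau6 0.228
```

>>> apply_moves([
  {"fingers": 8,"delta_pos": [0,0,0],"angular": [0,0,-1]},
  {"fingers": 8,"delta_pos": [0,0,0],"angular": [0,0,-1.5]},
  {"fingers": 8,"delta_pos": [0,0,0],"angular": [0,0,-1.5]},
])

```text
clock: 14.15
tool_pos: [0.5723, -0.0959, 0.1098]
orientation: [-180.0, 0.0, -106.9]
force: [1.7, -1.4, 2.2]
opening: 0.013
gripper_force: 30.0
```

```bash
python3 s.py
```

```text
{'tool_pos': array([ 0.5723, -0.0959,  0.1098]), 'orientation': array([-1.799935e+02,  4.000000e-04, -1.069215e+02]), 'force': array([ 1.6641, -1.4352,  2.1875]), 'moment': array([-0.3418, -0.5425, -0.1311]), 'gripper_force': np.float64(30.0048), 'opening': np.float64(0.013)} tau6 0.228
```

>>> apply_moves([
  {"fingers": 8,"delta_pos": [0,0,0],"angular": [0,0,-1]},
  {"fingers": 8,"delta_pos": [0,0,0],"angular": [0,0,-1.5]},
  {"fingers": 8,"delta_pos": [0,0,0],"angular": [0,0,-1.5]},
])

```text
clock: 14.45
tool_pos: [0.5723, -0.0959, 0.1098]
orientation: [-180.0, 0.0, -105.4]
force: [2.3, -1.6, 2.5]
opening: 0.0131
gripper_force: 30.1
```

```bash
python3 s.py
```

```text
{'tool_pos': array([ 0.5723, -0.0959,  0.1098]), 'orientation': array([-1.799940e+02,  3.500000e-03, -1.054306e+02]), 'force': array([ 2.3465, -1.561 ,  2.4807]), 'moment': array([-0.4093, -0.5178, -0.1159]), 'gripper_force': np.float64(30.0927), 'opening': np.float64(0.0131)} tau6 0.329
```

Joint 6 torque has started to rise (0.23 to 0.33), which looks like the start of contact with the stop. Next steps are smaller.

>>> apply_moves([
  {"fingers": 8,"delta_pos": [0,0,0],"angular": [0,0,-0.6]},
  {"fingers": 8,"delta_pos": [0,0,0],"angular": [0,0,-0.6]},
  {"fingers": 8,"delta_pos": [0,0,0],"angular": [0,0,-0.6]},
])

```text
clock: 14.75
tool_pos: [0.5724, -0.0959, 0.1098]
orientation: [-180.0, 0.0, -104.9]
force: [1.5, -2.4, 3.2]
opening: 0.0129
gripper_force: 30.2
```

```bash
python3 s.py
```

```text
{'tool_pos': array([ 0.5724, -0.0959,  0.1098]), 'orientation': array([-1.799937e+02,  4.000000e-03, -1.048603e+02]), 'force': array([ 1.4711, -2.4435,  3.2036]), 'moment': array([-0.3616, -0.6794, -0.2335]), 'gripper_force': np.float64(30.1892), 'opening': np.float64(0.0129)} tau6 0.274
```

>>> apply_moves([
  {"fingers": 8,"delta_pos": [0,0,0],"angular": [0,0,-0.5]},
  {"fingers": 8,"delta_pos": [0,0,0],"angular": [0,0,-0.5]},
  {"fingers": 8,"delta_pos": [0,0,0],"angular": [0,0,-0.5]},
])

```text
clock: 15.05
tool_pos: [0.5723, -0.0959, 0.1098]
orientation: [-180.0, 0.0, -104.4]
force: [1.8, -0.8, 2.7]
opening: 0.0128
gripper_force: 30.3
```

```bash
python3 s.py
```

```text
{'tool_pos': array([ 0.5723, -0.0959,  0.1098]), 'orientation': array([-1.799968e+02,  8.000000e-04, -1.043532e+02]), 'force': array([ 1.7885, -0.8108,  2.6667]), 'moment': array([-0.4102, -0.6695, -0.3012]), 'gripper_force': np.float64(30.3023), 'opening': np.float64(0.0128)} tau6 0.33
```

The stop is met: the moment rose from 0.12 to 0.23 to 0.30 N m while turning 77° in all, which is well under 1.3. Now the lifting arc about the hinge.

```bash
python3 - <<'E'
from h import *
o=ctrl.get_obs();R0=R.from_euler('xyz',o['orientation'],degrees=True);P=o['tool_pos']
a=np.deg2rad(-2.5);bx=np.array([np.cos(a),np.sin(a),0]);by=np.array([-np.sin(a),np.cos(a),0])
H=np.array([.5723,-.096,0])+.235*bx;H[2]=.075
for t in(.5,1,2,3,4,5,6,7,8,9,10,14,16,19.3):
    Q=R.from_rotvec(by*np.deg2rad(t));n=H+Q.apply(P-H)
    print(t,(1e3*R0.inv().apply(n-P)).round(1),(R0.inv()*Q*R0).as_rotvec(degrees=True).round(2),n.round(3))
E
```

```text
0.5 [-0.1 -0.3 -2. ] [-0.49  0.1   0.  ] [ 0.573 -0.096  0.112]
1 [-0.1 -0.6 -4.1] [-0.98  0.21  0.  ] [ 0.573 -0.096  0.114]
2 [-0.3 -1.3 -8.2] [-1.96  0.41  0.  ] [ 0.574 -0.096  0.118]
3 [ -0.4  -2.1 -12.3] [-2.94  0.62  0.  ] [ 0.574 -0.096  0.122]
4 [ -0.6  -2.9 -16.3] [-3.91  0.82  0.  ] [ 0.575 -0.096  0.126]
5 [ -0.8  -3.8 -20.3] [-4.89  1.03  0.  ] [ 0.576 -0.096  0.13 ]
6 [ -1.   -4.8 -24.4] [-5.87  1.23  0.  ] [ 0.577 -0.096  0.134]
7 [ -1.2  -5.9 -28.4] [-6.85  1.44  0.  ] [ 0.578 -0.096  0.138]
8 [ -1.5  -7.  -32.4] [-7.83  1.64  0.  ] [ 0.579 -0.096  0.142]
9 [ -1.7  -8.2 -36.3] [-8.81  1.85  0.  ] [ 0.581 -0.096  0.146]
10 [ -2.   -9.4 -40.3] [-9.79  2.05  0.  ] [ 0.582 -0.096  0.15 ]
14 [ -3.2 -15.1 -55.8] [-13.7    2.88   0.  ] [ 0.588 -0.097  0.166]
16 [ -3.8 -18.3 -63.4] [-15.66   3.29   0.  ] [ 0.591 -0.097  0.173]
19.3 [ -5.1 -24.2 -75.7] [-18.89   3.96   0.  ] [ 0.597 -0.097  0.185]
```

>>> apply_moves([
  {"fingers": 8,"delta_pos": [-0.1,-0.3,-2],"angular": [-0.49,0.1,0]},
  {"fingers": 8,"delta_pos": [-0.1,-0.6,-4.1],"angular": [-0.98,0.21,0]},
  {"fingers": 8,"delta_pos": [-0.3,-1.3,-8.2],"angular": [-1.96,0.41,0]},
  {"fingers": 8,"delta_pos": [-0.3,-1.3,-8.2],"angular": [-1.96,0.41,0]},
])

```text
clock: 15.45
tool_pos: [0.573, -0.0958, 0.1159]
orientation: [177.8, -0.4, -104.4]
force: [4.9, -2.3, -9.0]
opening: 0.0131
gripper_force: 30.2
```

```bash
python3 s.py; python3 - <<'E'
from h import *
t=ctrl.snapshot("side");w=ctrl.snapshot("wrist")
cv2.imwrite("pics/c5.png",np.hstack([cv2.resize(w,(480,360)),cv2.resize(t[180:300,280:386],(318,360))])[:,:,::-1])
E
```

```text
{'tool_pos': array([ 0.573 , -0.0958,  0.1159]), 'orientation': array([ 177.8239,   -0.4398, -104.3909]), 'force': array([ 4.8522, -2.3039, -9.0016]), 'moment': array([-0.7447, -1.81  , -0.2751]), 'gripper_force': np.float64(30.1788), 'opening': np.float64(0.0131)} tau6 0.319
```

View pics/c5.png

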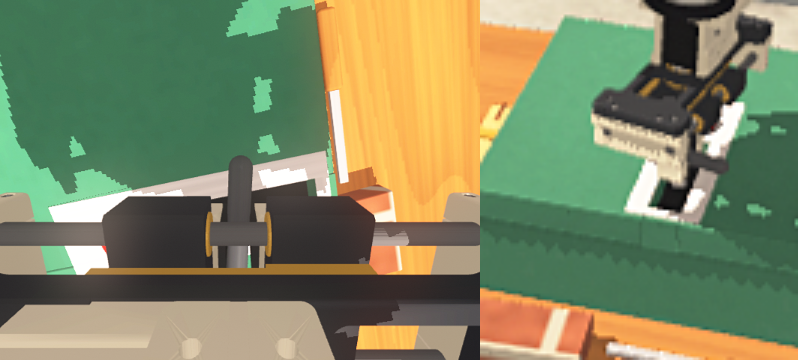

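Load is about 12 N, what the hinge should take, and the bar is still held. I'll carry on and then verify.

>>> apply_moves([
  {"fingers": 8,"delta_pos": [-0.1,-0.6,-4.1],"angular": [-0.98,0.21,0]},
  {"fingers": 8,"delta_pos": [-0.3,-1.3,-8.2],"angular": [-1.96,0.41,0]},
  {"fingers": 8,"delta_pos": [-0.4,-2.1,-12.3],"angular": [-2.94,0.62,0]},
  {"fingers": 8,"delta_pos": [-0.4,-2.1,-12.3],"angular": [-2.94,0.62,0]},
])

```text
clock: 15.95
tool_pos: [0.5754, -0.096, 0.128]
orientation: [174.9, -1.1, -104.3]
force: [3.0, -2.3, -8.9]
opening: 0.0132
gripper_force: 30.0
```

```bash
python3 s.py; python3 - <<'E'
from h import *
t=ctrl.snapshot("side");a=cv2.imread("pics/side0.png");cv2.imwrite("pics/c6.png",np.hstack([cv2.resize(i[180:320,270:430],(400,350)) for i in(a,t[:,:,::-1])]))
E
```

```text
{'tool_pos': array([ 0.5754, -0.096 ,  0.128 ]), 'orientation': array([ 174.8544,   -1.0678, -104.336 ]), 'force': array([ 3.0485, -2.3489, -8.9324]), 'moment': array([-0.6834, -1.8571, -0.0339]), 'gripper_force': np.float64(30.0163), 'opening': np.float64(0.0132)} tau6 0.153
```

View pics/c6.png

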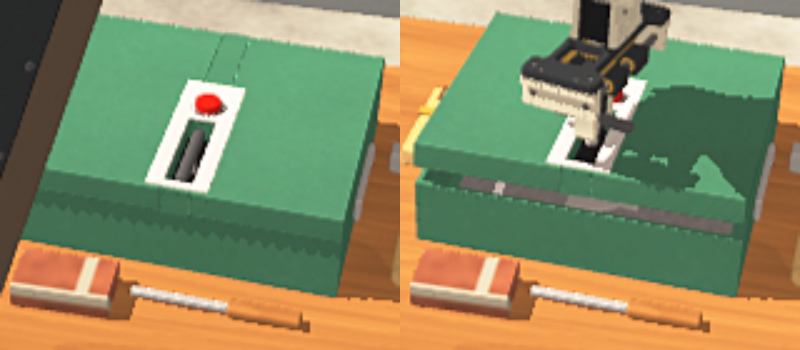

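The lid is clearly opening: a dark gap now shows under its front edge, and the file and charcoal are unmoved. Continuing along the arc.

>>> apply_moves([
  {"fingers": 8,"delta_pos": [-0.1,-0.6,-4.1],"angular": [-0.98,0.21,0]},
  {"fingers": 8,"delta_pos": [-0.3,-1.3,-8.2],"angular": [-1.96,0.41,0]},
  {"fingers": 8,"delta_pos": [-0.4,-2.1,-12.3],"angular": [-2.94,0.62,0]},
  {"fingers": 8,"delta_pos": [-0.6,-2.9,-16.3],"angular": [-3.91,0.82,0]},
  {"fingers": 8,"delta_pos": [-0.8,-3.8,-20.3],"angular": [-4.89,1.03,0]},
  {"fingers": 8,"delta_pos": [-1.0,-4.8,-24.4],"angular": [-5.87,1.23,0]},
  {"fingers": 8,"delta_pos": [-1.2,-5.9,-28.4],"angular": [-6.85,1.44,0]},
  {"fingers": 8,"delta_pos": [-1.5,-7.0,-32.4],"angular": [-7.83,1.64,0]},
  {"fingers": 8,"delta_pos": [-1.7,-8.2,-36.3],"angular": [-8.81,1.85,0]},
  {"fingers": 8,"delta_pos": [-2.0,-9.4,-40.3],"angular": [-9.79,2.05,0]},
])

```text
clock: 17.0
tool_pos: [0.588, -0.0965, 0.1676]
orientation: [165.0, -3.1, -104.0]
force: [1.0, -3.1, -15.5]
opening: 0.013
gripper_force: 30.0
```

>>> apply_moves([
  {"fingers": 8,"delta_pos": [-0.1,-0.6,-4.1],"angular": [-0.98,0.21,0]},
  {"fingers": 8,"delta_pos": [-0.3,-1.3,-8.2],"angular": [-1.96,0.41,0]},
  {"fingers": 8,"delta_pos": [-0.4,-2.1,-12.3],"angular": [-2.94,0.62,0]},
  {"fingers": 8,"delta_pos": [-0.4,-2.1,-12.3],"angular": [-2.94,0.62,0]},
])

```text
clock: 17.4
tool_pos: [0.5944, -0.0969, 0.1808]
orientation: [162.2, -3.7, -103.8]
force: [-0.9, -2.7, -11.2]
opening: 0.0129
gripper_force: 30.0
```

```bash
cat > ang.py <<'E'
from h import *
a=np.deg2rad(-2.5);bx=np.array([np.cos(a),np.sin(a),0]);by=np.array([-np.sin(a),np.cos(a),0])
H=np.array([.5723,-.096,0])+.235*bx;H[2]=.075
o=ctrl.get_obs();P0=np.array([.5723,-.0959,.1098]);d=o['tool_pos']-H;e=P0-H
an=lambda v:np.degrees(np.arctan2(v[2],-v@bx))
z=R.from_euler('xyz',o['orientation'],degrees=True).as_matrix()[:,2]
print("theta pos",an(d)-an(e),"tilt",np.degrees(np.arccos(-z[2])),"r",np.hypot(d@bx,d[2])-np.hypot(e@bx,e[2]))
E
python3 ang.py; python3 s.py
```

```text
theta pos 17.994460337822417 tilt 18.15374300513383 r 0.00018246148000050644
{'tool_pos': array([ 0.5944, -0.0969,  0.1808]), 'orientation': array([ 162.2103,   -3.6775, -103.7766]), 'force': array([ -0.867 ,  -2.7043, -11.2457]), 'moment': array([-0.7421, -1.6731,  0.0642]), 'gripper_force': np.float64(30.001), 'opening': np.float64(0.0129)} tau6 0.118
```

>>> apply_moves([
  {"fingers": 8,"delta_pos": [-0.1,-0.4,-2.7],"angular": [-0.65,0.14,0]},
  {"fingers": 8,"delta_pos": [-0.2,-0.8,-5.3],"angular": [-1.27,0.27,0]},
  {"fingers": 8,"delta_pos": [-0.2,-0.8,-5.3],"angular": [-1.27,0.27,0]},
])

```text
clock: 17.7
tool_pos: [0.5969, -0.097, 0.1858]
orientation: [161.0, -3.9, -103.7]
force: [-1.3, -1.9, -11.3]
opening: 0.0132
gripper_force: 30.0
```

```bash
python3 ang.py; python3 - <<'E'
from h import *
H=np.array([.5723,-.096,0])+.235*np.array([.99905,-.0436,0]);H[2]=.075
by=np.array([.0436,.99905,0]);bx=np.array([.99905,-.0436,0])
t=ctrl.snapshot("side");im=t[:,:,::-1].copy();p,T=cam("side")
for th,c in((0,(255,0,0)),(18,(0,255,255)),(19.2,(0,0,255))):
  Q=R.from_rotvec(by*np.deg2rad(th))
  for z in(0,.03):
    q=[proj(p,T,H+Q.apply(-.305*bx+[0,0,z]+s*.17*by)) for s in(-1,1)]
    print(th,z,[x.round(1) for x in q])
    for x in q: cv2.circle(im,tuple(np.rint(x).astype(int)),1,c,-1)
cv2.imwrite("pics/c7.png",cv2.resize(im[140:320,255:455],(660,594),interpolation=cv2.INTER_NEAREST))
E
```

```text
theta pos 19.36308013832396 tilt 19.373027461976047 r 0.00020515936701220872
0 0 [array([406.5, 277.7]), array([274.7, 254.4])]
0 0.03 [array([407.7, 268.1]), array([274.4, 245.1])]
18 0 [array([411.2, 243.3]), array([275.5, 221. ])]
18 0.03 [array([413. , 231.4]), array([276.4, 209.5])]
19.2 0 [array([411.6, 240.8]), array([275.7, 218.6])]
19.2 0.03 [array([413.4, 228.8]), array([276.6, 207. ])]
```

View pics/c7.png

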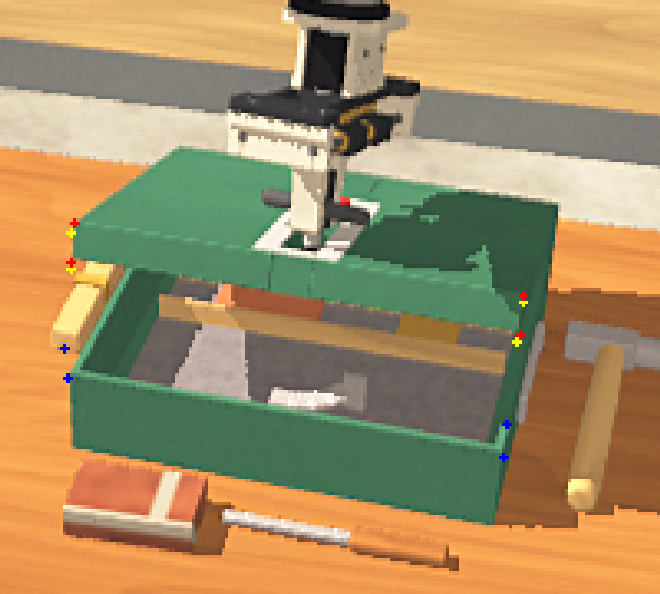

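The lid's lower front corners sit at the ~19° marks, about 100 mm up, and nothing else has moved. Time to release and back off along the tool axis.

>>> apply_moves([
  {"fingers": 20,"delta_pos": [0,0,0],"angular": [0,0,0]},
  {"fingers": 30,"delta_pos": [0,0,0],"angular": [0,0,0]},
  {"fingers": 40,"delta_pos": [0,0,0],"angular": [0,0,0]},
  {"fingers": 40,"delta_pos": [0,0,0],"angular": [0,0,0]},
  {"fingers": 40,"delta_pos": [0,0,0],"angular": [0,0,0]},
])

```text
clock: 18.25
tool_pos: [0.5972, -0.0969, 0.1863]
orientation: [161.1, -3.9, -103.7]
force: [0.1, 0.1, 0.1]
opening: 0.0394
gripper_force: 0.0
```

>>> apply_moves([
  {"fingers": 40,"delta_pos": [0,0,-10],"angular": [0,0,0]},
  {"fingers": 40,"delta_pos": [0,0,-25],"angular": [0,0,0]},
  {"fingers": 40,"delta_pos": [0,0,-45],"angular": [0,0,0]},
  {"fingers": 40,"delta_pos": [0,0,-70],"angular": [0,0,0]},
  {"fingers": 40,"delta_pos": [0,0,-95],"angular": [0,0,0]},
  {"fingers": 40,"delta_pos": [0,0,-110],"angular": [0,0,0]},
  {"fingers": 40,"delta_pos": [0,0,-110],"angular": [0,0,0]},
  {"fingers": 40,"delta_pos": [0,0,-110],"angular": [0,0,0]},
])

```text
clock: 19.05
tool_pos: [0.6333, -0.0985, 0.2894]
orientation: [161.1, -3.9, -103.7]
force: [-0.3, 0.2, -1.1]
opening: 0.0399
gripper_force: 0.0
```

```bash
python3 s.py; python3 - <<'E'
from h import *
o=ctrl.get_obs();w=ctrl.snapshot("wrist");pw=cam("wrist",o)
t=ctrl.snapshot("side");s=t[:,:,::-1].copy();w=w[:,:,::-1].copy();ps=cam("side")
H=np.array([.5723,-.096,0])+.235*np.array([.99905,-.0436,0]);H[2]=.075
by=np.array([.0436,.99905,0]);bx=np.array([.99905,-.0436,0])
for th,c in((16.5,(255,0,0)),(19.2,(0,0,255))):
  Q=R.from_rotvec(by*np.deg2rad(th))
  for im,pp in((w,pw),(s,ps)):
    for y in(-.17,0,.17):
      cv2.circle(im,tuple(np.rint(proj(*pp,H+Q.apply(-.305*bx+[0,0,.03]+y*by))).astype(int)),1,c,-1)
cv2.imwrite("pics/c8.png",np.hstack([cv2.resize(w,(400,300)),cv2.resize(s[140:320,255:455],(400,300))]))
E
```

```text
{'tool_pos': array([ 0.6333, -0.0985,  0.2894]), 'orientation': array([ 161.0812,   -3.8765, -103.7072]), 'force': array([-0.3117,  0.2226, -1.0757]), 'moment': array([ 0.0266, -1.0486,  0.0425]), 'gripper_force': np.float64(0.0), 'opening': np.float64(0.0399)} tau6 -0.03
```

View pics/c8.png

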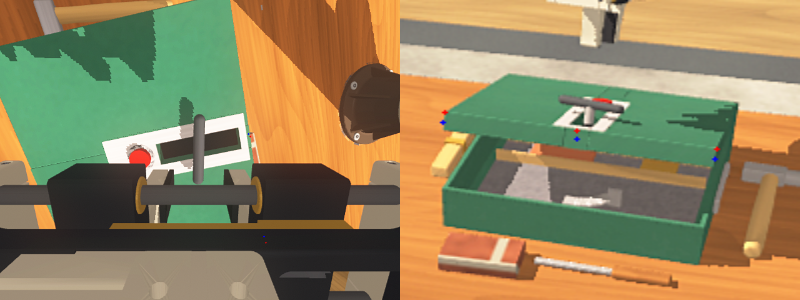

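The lid stays up by itself with its front edge at the ~19° marks, the handle is turned, the gripper is clear and the other items on the bench are where they were. Handing in.

```bash
python3 -c "
from plant import ctrl
print(ctrl.close_job())"
```

```text
the job is handed in; nothing more can be done
None
```

I handed the job in at about 19 s of the 67 s allowed, with no verdict returned: the button was pressed with about 5 N at most, the handle popped up and was turned about 77° to its stop (0.3 N m), and the lid was left standing on its own, front edge raised about 100 mm as read from the camera and arm pose, with the gripper clear and none of the bystanders in view appearing to have moved.

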